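Isolate the gear unit, then fit its D-bore spacers and flanged covers

ROBOT

A 7-joint arm with a two-finger parallel gripper is mounted at the origin on a cart in front of the work surface, level with it; the furniture and walls round the work are solid. World frame = base frame: x ahead of the robot, y to its left, z up, the work surface at z = 0. Lengths are in m, angles in rad, forces in N, time in s.
With the tool pointing down it reaches from about 0.35 to 0.9 m from the base axis. Payload 8.1 kg.
Tool frame: the origin (TCP) lies between the finger pads; the fingertips stand ahead of it and the grasp point (between the pads) is the TCP (arm.nose_length is the z of the fingertips in the tool frame, in m); z points along the fingers, y is the line along which they close (so a half turn about z gives the same grasp; the last joint's range is limited). The gripper opens to 92 mm and grips with 3 to 60 N. Pads are 19 mm wide; open, the fingers measure 130 mm over their backs; the gripper's body (75 mm by 190 mm) begins 47 mm behind the grasp point.
Start: joints at [1.208, 0.434, 0.025, 1.573, -0.012, 1.134, -0.075], TCP at [0.161, -0.604, 0.219] pointing down, gripper open.
Joint ranges: [-2.62, 2.62], [-0.44, 2.09], [-1.27, 1.32], [0.08, 2.57], [-1.32, 4.46], [0.12, 2], [-2.74, 2.74]. Speed limits (rad/s): [2.22, 2.22, 3.01, 3.01, 3.14, 3.14, 3.14].

INTERFACE

Orientations are given as a rotation vector (axis times angle).
In Python, from cell import sensors, optics, arm gives the robot as it stands.
- The arm moves only by the tool arm_command, never from a script. Its argument "deltas" is one flat list of numbers, 7 for each row, row after row: the turn, a rotation vector about the world's x, y, z as a fraction of full scale, then the shift along the world's x, y, z as a fraction of full scale, then the finger opening in mm, from 0 to 91.8. In form: [wx, wy, wz, dx, dy, dz, fingers, wx, wy, wz, dx, dy, dz, fingers, ...]. A call has 1 to 20 rows; each row is the pose to reach, as a shift and turn from the pose commanded when the call began; what a row does not reach only later rows make up. Full scale, the value 1, is 1 m for a shift and 90 degrees for a turn. A row lasts 1/10 s, in which the tool goes at most 50 mm and 8.59 degrees, less where a joint would pass 70% of its speed; a pose out of reach is approached as far as the arm can. A call with a number of a shift or a turn outside -1 to 1 is refused whole. A call with a gripper value outside its range is refused whole. The fingers move at their own pace and stop on an object; "force" is the grip in N (left out, the last holds). Time passes only in rows, so rows that repeat a pose let the fingers close. It gives the time, the measured TCP pose, the force, the opening and the grip force at its end, in the units of the state.
- sensors.observe(): the state, without advancing time (a new reading comes with each control period).
- optics.get_image(name): name is "scene" or "side" or "wrist"; returns the picture (400x640x3 uint8, blue, green, red); there is no depth.
- optics.calibration(name): a dict with "camera_matrix" (3x3 intrinsics, pixels), "rvec" (rotation vector, rad) and "tvec" (3), from world to camera coordinates, as OpenCV has them. Camera axes: x right, y down, z forward; pixel columns grow to the right and rows downward; lengths in m; the calibration is good to about 2 mm. A picture is of the moment at which its call begins: read the wrist's pose just before it. calibration takes no time and is no camera call; for the wrist camera it gives the pose at the moment of the call.
- arm.sign_off(): hands the job in; it is judged then, once.
The state is a dict: "clock": time; "joints": joint angles; "dq": joint speeds; "joint_efforts": joint torques, N m; "position": TCP position; "ee_rot": TCP orientation; "force": force on the tool from outside, world axes, zero at the start; "ft_torque": the same for the moment, N m; "width": opening from 0.0 (shut) to 1.0 (fully open); "gripper_force": force on a finger pad.
Only numpy, scipy, OpenCV 4.12 (cv2) and the standard library are available. Lean on these libraries where they do the work, as an engineer would, in place of code of your own. Each camera call takes 0.05 s, during which the arm holds its last target. There are 200 camera calls.

TASK

Make the blue gear unit safe before you work on it: pull its orange supply plug out of the black socket and put it in the red tray. Only then fit every D-bore spacer there is onto the unit's upright D-shaft, each turned so that its flat meets the flat of the shaft and pushed fully home, one on another, and close the bearing opening with the steel flanged cover seated flat, face down, on its spigot and the green cap seated likewise on the cover's own spigot. Leave the oil filter and the tape roll alone.

Things in the scene. Friction and masses are not known exactly. Their poses are not given: they have to be found in the camera images.
- gear_unit: blue gear unit, fixed, 120 mm deep (x) by 370 mm wide (y), flat top 40 mm above the bench. Origin: centre of its underside. In its frame, at x = 0, the D-shaft stands at y = +125 mm, the cover spigot at y = 0, the plug socket at y = -120 mm. Position and heading vary
- shaft_seat (a point): on the D-shaft's axis, 46 mm above the bench, on the 52 mm shoulder where the lowest spacer rests; axes as gear_unit's. The shaft rises 62 mm from here, radius 15 mm, its flat 10 mm from the axis on the unit's -x side (yellow marks on shaft end and housing); the last 5 mm taper. A spacer goes on, 1.3 mm clear, when its x axis points as the unit's x axis (to 0.1 rad)
- cover_seat (a point): centre of the machined face on the housing top, 40 mm above the bench, on which the cover's flange rests; the steel centring spigot stands here, 48 mm across, 12 mm high, its top 3 mm tapered
- socket_mouth (a point): centre of the top of the black socket block (60 x 52 mm, 30 mm high), 70 mm above the bench. The plug comes straight up; a sprung detent nose with a red button on the unit's -y side holds its head: about 6 to 14 N to pull past within the first 5 mm, then free; the blade is clear after 25 mm
- plug: orange supply plug, loose, 65 mm long, 90 g. Origin: foot of its blade; z along it, handle up. Blade 28 x 22 mm, z 0 to 25 mm; flange 42 x 36 mm, z 25 to 31; handle z 31 to 65, 22 mm thick along x, 34 mm wide along y. At the start it hangs in the socket, axes as the gear unit's, origin 45 mm above the bench
- tray: open red tray, fixed, 150 mm (x) by 120 mm (y), walls 30 mm high and 4 mm thick, floor 4 mm. Origin: centre of its underside. The plug may lie in it any way
- spacer_a: aluminium D-bore spacer, one of two or three alike (any order): disc 64 mm across, 18 mm thick, lying flat, stripe up. Two outer grip flats 55 mm apart face its +y and -y (33 mm long): grip it across y. D-shaped through bore, radius 16.3 mm, its flat 11.5 mm from the axis on the -x side, marked by a yellow stripe on top. Origin: on the axis at the underside; z up
- spacer_b: aluminium D-bore spacer, one of two or three alike (any order): disc 64 mm across, 18 mm thick, lying flat, stripe up. Two outer grip flats 55 mm apart face its +y and -y (33 mm long): grip it across y. D-shaped through bore, radius 16.3 mm, its flat 11.5 mm from the axis on the -x side, marked by a yellow stripe on top. Origin: on the axis at the underside; z up
- spacer_c: aluminium D-bore spacer, one of two or three alike (any order): disc 64 mm across, 18 mm thick, lying flat, stripe up. Two outer grip flats 55 mm apart face its +y and -y (33 mm long): grip it across y. D-shaped through bore, radius 16.3 mm, its flat 11.5 mm from the axis on the -x side, marked by a yellow stripe on top. Origin: on the axis at the underside; z up
- cover: steel flanged cover, lying face down: flange 80 mm across, 19 mm high, with a round recess 50.6 mm across, 13 mm deep, in its underside; on top a round boss 48 mm across, 12 mm high (z 19 to 31 mm, top 3 mm tapered) to grip, which is the cap's spigot. Origin: on the axis at the underside. 0.24 to 0.39 kg; any heading
- cap: green flanged cap, lying face down: flange 72 mm across, 19 mm high, with a round recess 50.6 mm across, 13 mm deep, in its underside; on top a round knob 32 mm across, 20 mm high (z 19 to 39 mm). Origin: on the axis at the underside. Seated, it rests on the cover's flange, 19 mm above the cover's origin. Any heading
- oil_filter: blue oil filter, loose, 70 mm across, 89 mm high, a bystander; origin at the centre of its underside
- tape_roll: roll of black tape, loose, 58 mm across, 19 mm high, a bystander; origin at the centre of its underside
There are look-alikes about, which are no part of the job. Leave any brown look-alike of the spacer_b alone. What is shaped like the spacer_a but turquoise is not meant.

How it is judged:
By the outcome, as a careful person would: the job done as asked, in the order asked, and still so for the second after the job is handed in, with the robot touching nothing.
Of spacer_a, spacer_b, spacer_c only 2 to 3 are there at a start; the rules pass over those that are not, and their reading is None.
At some moment in a run one of spacer_a, spacer_b, spacer_c, cover, cap may be knocked a few centimetres aside while the robot is not near it.
It also fails if it takes over 208 s, if anything falls off the work surface, if the arm or the gripper's body presses on something with over 40 N, if the wrist force passes 120 N, or if a joint passes its speed limit or range.

## Working session

There is one attempt and no reset: what is moved stays moved. The work goes in short steps, Python scripts to look and compute and a tool call to move; the robot and the scene stay as the last step left them, time stands still between calls to the robot, and variables do not carry over. Pictures are saved under pics/ and viewed, at most 14 in all, crops included, and the job is handed in when it is done.

Besides the shell and the picture viewer there is one more tool, called after "Emit:" by a JSON object that holds its "name" and its "arguments". arm_command: Moves the arm, as the interface text tells. Its arguments: {"type":"object","properties":{"deltas":{"type":"array","items":{"type":"number"}},"force":{"type":"number"}},"required":["deltas"]}

```bash
ls; mkdir -p pics; cat > h.py <<'E'
import numpy as np, cv2
from cell import sensors, optics, arm
def cal(n):
    c=optics.calibration(n); K=np.array(c["camera_matrix"],float); R=cv2.Rodrigues(np.array(c["rvec"],float))[0]; t=np.array(c["tvec"],float).ravel(); return K,R,t
def ray(n,uv,z,c=None):
    K,R,t=c or cal(n); uv=np.atleast_2d(np.array(uv,float))
    d=np.c_[uv,np.ones(len(uv))]@np.linalg.inv(K).T@R; o=-R.T@t
    return o+d*((z-o[2])/d[:,2])[:,None]
def proj(n,P,c=None):
    K,R,t=c or cal(n); p=(np.atleast_2d(P)@R.T+t)@K.T; return p[:,:2]/p[:,2:]
def snap(n,f):
    c=cal(n); im=optics.get_image(n); cv2.imwrite(f"pics/{f}.png",im); return im,c
E
python3 - <<'E'
from h import *
s=sensors.observe(); print({k:np.round(v,3) for k,v in s.items()}, arm.nose_length)
a,_=snap("scene","s0"); b,_=snap("side","d0"); w,_=snap("wrist","w0")
for n in("scene","side","wrist"):
    K,R,t=cal(n); print(n,K[0,0],(-R.T@t).round(3),R[2].round(2))
E
```

```text
pics
{'clock': np.float64(0.0), 'joints': array([ 1.208,  0.435,  0.025,  1.574, -0.012,  1.134, -0.075]), 'dq': array([ 0.001, -0.001, -0.   ,  0.002,  0.   , -0.   ,  0.001]), 'joint_efforts': array([-1.0000e-03, -6.6785e+01,  9.8400e-01, -3.1447e+01, -6.1000e-02,
        4.3000e-02,  0.0000e+00]), 'position': array([ 0.16 , -0.604,  0.218]), 'ee_rot': array([-3.114e+00, -4.070e-01,  1.000e-03]), 'force': array([-0.091,  0.123,  0.678]), 'ft_torque': array([0.029, 0.011, 0.006]), 'gripper_force': np.float64(0.0), 'width': np.float64(1.002)} 0.019
scene 463.84758206474163 [-0.322 -0.74   0.848] [ 0.62  0.56 -0.56]
side 392.89288598422405 [-0.135 -0.947  0.83 ] [ 0.47  0.69 -0.54]
wrist 287.63679216880433 [ 0.224 -0.586  0.384] [-0.24 -0.06 -0.97]
```

View pics/s0.png

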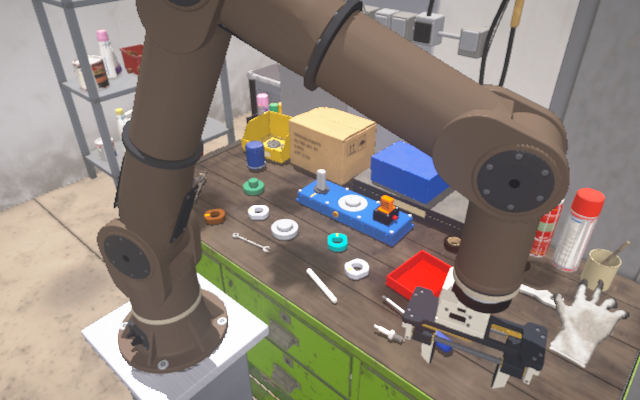

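View pics/d0.png

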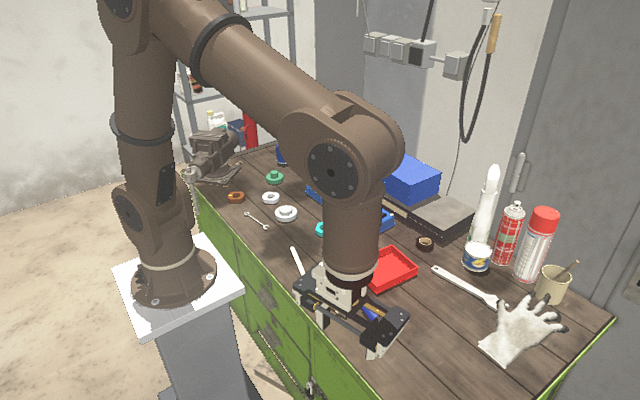

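The scene view shows: blue unit (355,210) with shaft (321,180), spigot (352,202) and plug (388,208); tray (420,275); cap (254,186); cover (285,228). Spacer-shaped things: silver (258,212) and silver (357,268), which fit the aluminium description, plus brown (214,215) and turquoise (338,242), which are the excluded look-alikes.

```bash
python3 - <<'E'
from h import *
im=cv2.imread("pics/s0.png");c=cal("scene")
for n,uv,z in[("shaft top",(321,172),.108),("spigot",(352,202),.052),("plug top",(387,200),.11),("sp1",(258,211),.018),("sp2",(357,268),.018),("cover",(285,224),.031),("cap",(254,182),.039),("turq",(338,241),.018),("brown",(214,215),.018),("tray",(420,275),.02),("filter",(256,145),.089)]:
    print(n,ray("scene",uv,z,c)[0].round(3))
r=cv2.resize(im[140:300,190:430],None,fx=3.3,fy=3.3,interpolation=cv2.INTER_CUBIC);cv2.imwrite("pics/s0c.png",r)
E
```

```text
shaft top [0.625 0.093 0.108]
spigot [ 0.623 -0.035  0.052]
plug top [ 0.628 -0.155  0.11 ]
sp1 [0.432 0.184 0.018]
sp2 [ 0.428 -0.206  0.018]
cover [0.428 0.061 0.031]
cap [0.518 0.295 0.039]
turq [ 0.482 -0.097  0.018]
brown [0.329 0.27  0.018]
tray [ 0.512 -0.346  0.02 ]
filter [0.64  0.415 0.089]
```

View pics/s0c.png

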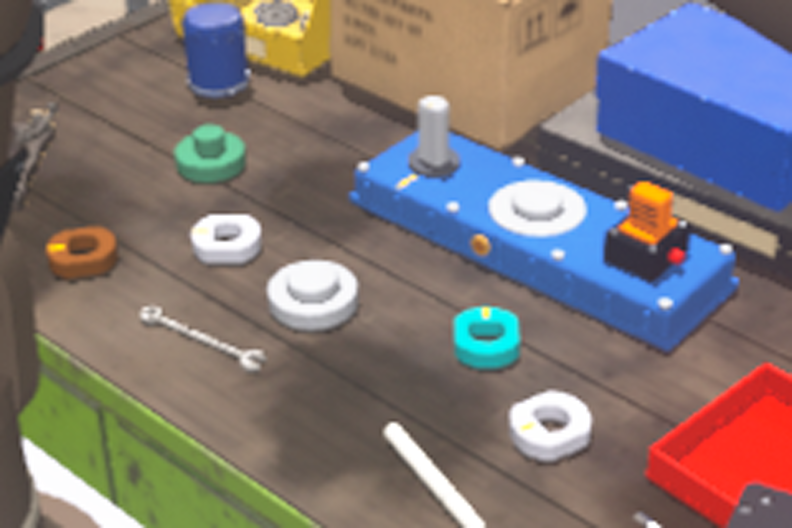

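Emit:
{"name": "arm_command", "arguments": {"deltas": [0,0,-0.166,0.27,0.56,0.18,91.8,0,0,-0.166,0.27,0.56,0.18,91.8,0,0,-0.166,0.27,0.56,0.18,91.8,0,0,-0.166,0.27,0.56,0.18,91.8,0,0,-0.166,0.27,0.56,0.18,91.8,0,0,-0.166,0.27,0.56,0.18,91.8,0,0,-0.166,0.27,0.56,0.18,91.8,0,0,-0.166,0.27,0.56,0.18,91.8,0,0,-0.166,0.27,0.56,0.18,91.8,0,0,-0.166,0.27,0.56,0.18,91.8,0,0,-0.166,0.27,0.56,0.18,91.8,0,0,-0.166,0.27,0.56,0.18,91.8,0,0,-0.166,0.27,0.56,0.18,91.8,0,0,-0.166,0.27,0.56,0.18,91.8,0,0,-0.166,0.27,0.56,0.18,91.8,0,0,-0.166,0.27,0.56,0.18,91.8,0,0,-0.166,0.27,0.56,0.18,91.8]}}

```text
clock: 1.85
position: [0.43, -0.0454, 0.3985]
ee_rot: [3.141, -0.006, -0.001]
force: [-0.2, 0.9, -0.2]
width: 0.999
gripper_force: 0.0
```

```bash
python3 - <<'E'
from h import *
a,_=snap("wrist","w1"); snap("scene","s1");s=sensors.observe();print(s["joints"].round(2),s["position"].round(4),s["ee_rot"].round(4))
c=cal("wrist");np.savez("w1.npz",*c); print((-c[1].T@c[2]).round(3))
E
```

```text
[ 0.41  0.04 -0.44  1.66  0.02  1.45 -1.61] [ 0.4301 -0.0451  0.3987] [ 3.1414e+00 -4.8000e-03 -9.0000e-04]
[ 0.495 -0.044  0.564]
```

View pics/w1.png

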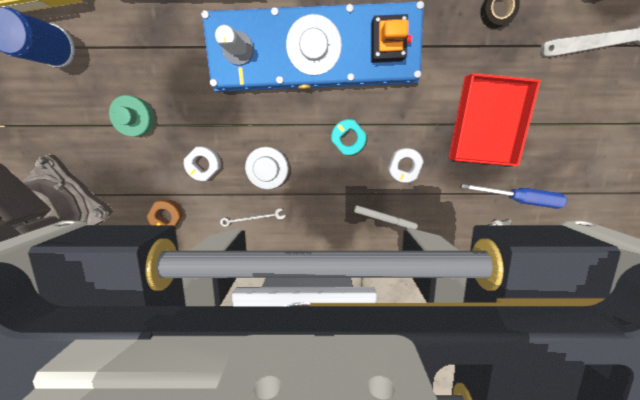

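The wrist view shows the unit with shaft (230,38), spigot (313,43) and plug (393,37), plus tray (494,120). Silver spacers at (202,164) and (406,165) fit (silver, yellow stripe); turquoise (348,137) and brown (163,213) do not.

```bash
cat >> h.py <<'E'
def blobs(m,amin=60):
    n,l,s,ce=cv2.connectedComponentsWithStats(m.astype(np.uint8)); return [(s[i],ce[i],l==i) for i in range(1,n) if s[i][4]>amin]
def masks(im):
    H,S,V=[x.astype(int) for x in cv2.split(cv2.cvtColor(im,cv2.COLOR_BGR2HSV))]
    return dict(yellow=(H>18)&(H<32)&(S>110)&(V>120),orange=(H>6)&(H<17)&(S>180)&(V>150),green=(H>70)&(H<85)&(S>70)&(V>60),white=(S<45)&(V>150),blue=(H>100)&(H<118)&(S>150)&(V>90),red=((H<4)|(H>176))&(S>180)&(V>90))
E
python3 - <<'E'
from h import *
im=cv2.imread("pics/w1.png");d=np.load("w1.npz");c=tuple(d[k] for k in d.files)
M=masks(im)
for k in M:
    for s,ce,m in blobs(M[k],12 if k=="yellow" else 80):
        if s[1]+s[3]<225: print(k,s.tolist(),ce.round(1),ray(0,ce,{'yellow':.018,'white':.018,'green':.019,'orange':.11,'blue':.04,'red':.0}[k],c)[0].round(4))
# front edge of blue
b=[m for s,ce,m in blobs(M['blue'],2000)][0]
cols=range(225,410,5); p=np.array([(u,np.where(b[:,u])[0].max()) for u in cols],float); P=ray(0,p,0.,c)
f=np.polyfit(P[:,1],P[:,0],1);r=P[:,0]-np.polyval(f,P[:,1]);k=abs(r)<.003;print("slope",np.polyfit(P[k,1],P[k,0],1),k.sum())
cv2.imwrite("pics/w1c.png",cv2.resize(im[0:200,80:440],None,fx=2.2,fy=2.2,interpolation=cv2.INTER_CUBIC))
E
```

```text
yellow [0, 0, 36, 6, 119] [12.8  1.5] [0.7055 0.471  0.018 ]
yellow [41, 0, 41, 7, 171] [59.8  2. ] [0.7046 0.3932 0.018 ]
yellow [381, 21, 4, 6, 14] [382.  23.] [ 0.6721 -0.1438  0.018 ]
yellow [386, 20, 21, 14, 269] [395.9  26.8] [ 0.6663 -0.1676  0.018 ]
yellow [380, 43, 22, 7, 64] [388.1  47.2] [ 0.6349 -0.1561  0.018 ]
yellow [239, 68, 4, 16, 30] [240.7  75.6] [0.5902 0.101  0.018 ]
yellow [299, 85, 11, 3, 30] [304.1  86.1] [ 0.5727 -0.0102  0.018 ]
orange [379, 23, 28, 28, 265] [389.   39.1] [ 0.6219 -0.138   0.11  ]
green [109, 96, 45, 40, 1412] [130.9 115.6] [0.5234 0.3046 0.019 ]
white [286, 14, 55, 61, 2580] [313.2  44.1] [ 0.6401 -0.0272  0.018 ]
white [215, 25, 37, 19, 382] [229.   34.6] [0.6551 0.1162 0.018 ]
white [544, 27, 96, 29, 1381] [590.2  41.1] [ 0.6436 -0.5023  0.018 ]
white [223, 48, 23, 17, 123] [232.   57.8] [0.6189 0.114  0.018 ]
white [183, 146, 36, 35, 731] [200.5 163.3] [0.4369 0.1883 0.018 ]
white [245, 146, 43, 44, 1449] [265.8 167.4] [0.4286 0.0653 0.018 ]
white [388, 148, 36, 35, 758] [405.7 164.6] [ 0.4331 -0.1997  0.018 ]
white [462, 185, 52, 11, 208] [488.1 189.6] [ 0.3844 -0.3625  0.018 ]
blue [204, 3, 218, 88, 10189] [313.   47.3] [ 0.6295 -0.0274  0.04  ]
blue [8, 8, 58, 49, 535] [32.3 31.2] [0.6545 0.4298 0.04  ]
blue [513, 188, 51, 9, 153] [537.6 191.7] [ 0.3846 -0.4423  0.04  ]
red [449, 74, 91, 92, 6341] [492.9 119. ] [ 0.5163 -0.3634  0.    ]
slope [-0.03565492  0.57432037] 34
```

View pics/w1c.png

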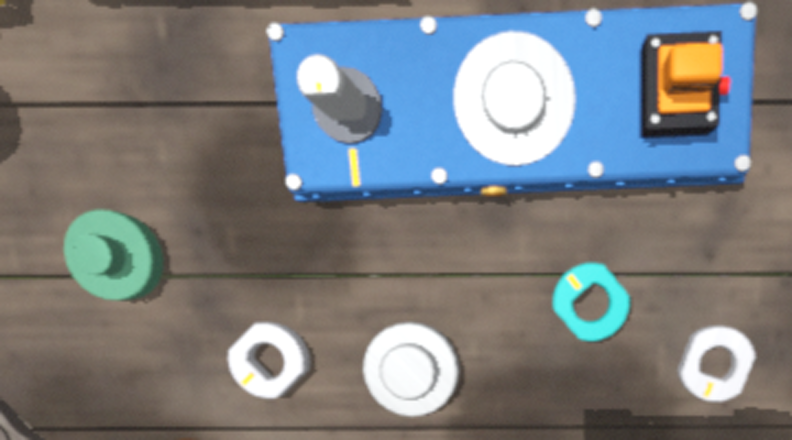

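View pics/s1.png

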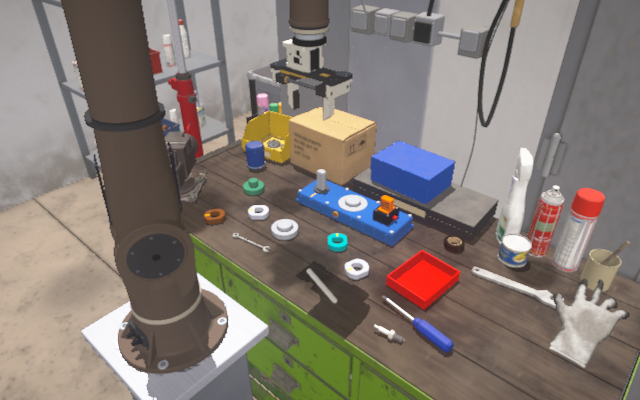

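I see two silver spacers at crop (270,360) and (717,363); brown and turquoise are excluded. No third is visible anywhere on the bench in the clear scene view. Moving over the plug.

Emit:
{"name": "arm_command", "arguments": {"deltas": [0,0,0.99,0.2,-0.1,-0.13,91.8,0,0,0.99,0.2,-0.1,-0.13,91.8,0,0,0.99,0.2,-0.1,-0.13,91.8,0,0,0.99,0.2,-0.1,-0.13,91.8,0,0,0.99,0.2,-0.1,-0.13,91.8,0,0,0.99,0.2,-0.1,-0.13,91.8,0,0,0.99,0.2,-0.1,-0.13,91.8,0,0,0.99,0.2,-0.1,-0.13,91.8,0,0,0.99,0.2,-0.1,-0.13,91.8,0,0,0.99,0.2,-0.1,-0.13,91.8,0,0,0.99,0.2,-0.1,-0.13,91.8,0,0,0.99,0.2,-0.1,-0.13,91.8,0,0,0.99,0.2,-0.1,-0.13,91.8,0,0,0.99,0.2,-0.1,-0.13,91.8]}}

```text
clock: 3.35
position: [0.6304, -0.1444, 0.2688]
ee_rot: [-2.242, -2.201, 0.0]
force: [0.5, -0.0, 0.1]
width: 1.003
gripper_force: 0.0
```

```bash
python3 - <<'E'
from h import *
a,c=snap("wrist","w2");s=sensors.observe();print(s["joints"].round(2),s["position"].round(4),s["ee_rot"].round(4))
np.savez("w2.npz",*c); print((-c[1].T@c[2]).round(3))
E
```

```text
[ 0.54  0.52 -0.64  1.4   0.31  1.32 -0.13] [ 0.6305 -0.1442  0.269 ] [ 2.2414e+00  2.2010e+00 -2.0000e-04]
[ 0.632 -0.078  0.434]
```

View pics/w2.png

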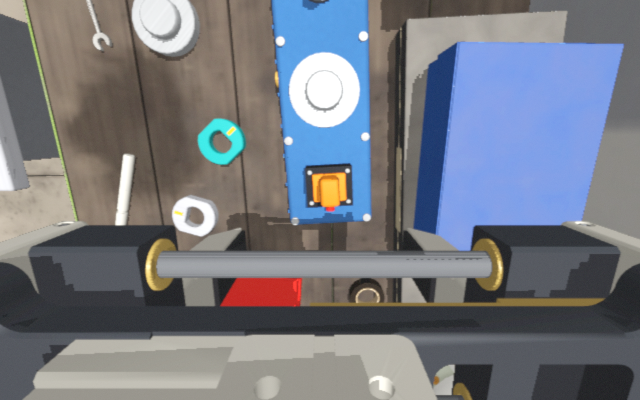

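Here up is +y and right is +x: spigot (324,90), plug (330,187), unit edge screws down both sides.

```bash
python3 - <<'E'
from h import *
im=cv2.imread("pics/w2.png");d=np.load("w2.npz");c=tuple(d[k] for k in d.files);M=masks(im)
for s,ce,m in blobs(M['white'],6):
    if 270<ce[0]<380 and ce[1]<226: print(s.tolist(),ce.round(1),ray(0,ce,.042,c)[0].round(4))
o=M['orange']|M['yellow']
for s,ce,m in blobs(o,20): print('or',s.tolist(),ce.round(1),ray(0,ce,.11,c)[0].round(4),ray(0,ce,.076,c)[0].round(4))
K=cv2.inRange(im,(0,0,0),(60,60,60))>0
for s,ce,m in blobs(K,100):
    if 290<ce[0]<370 and 140<ce[1]<220: print('blk',s.tolist(),ce,ray(0,[(s[0],s[1]),(s[0]+s[2]-1,s[1]+s[3]-1)],.07,c).round(4))
g=cv2.createCLAHE(2).apply(cv2.cvtColor(im,cv2.COLOR_BGR2GRAY))
cv2.imwrite("pics/w2c.png",cv2.resize(im[30:230,260:390],None,fx=3,fy=3,interpolation=cv2.INTER_CUBIC))
E
```

```text
[359, 31, 10, 10, 72] [363.1  35.9] [0.6819 0.0334 0.042 ]
[275, 37, 10, 9, 68] [279.8  41. ] [0.5795 0.0297 0.042 ]
[289, 53, 71, 74, 4106] [323.9  89.4] [ 0.6326 -0.0271  0.042 ]
[361, 133, 9, 8, 56] [364.8 136.4] [ 0.6858 -0.0866  0.042 ]
[284, 137, 9, 8, 56] [288.  140.6] [ 0.5836 -0.0902  0.042 ]
[345, 168, 5, 5, 19] [347.  170.2] [ 0.6623 -0.1312  0.042 ]
[307, 170, 5, 5, 18] [309.1 172.3] [ 0.6105 -0.1331  0.042 ]
[346, 199, 5, 4, 18] [348.  200.7] [ 0.6637 -0.1741  0.042 ]
[309, 201, 5, 4, 15] [311.3 202.7] [ 0.6122 -0.1761  0.042 ]
[363, 214, 8, 8, 51] [366.4 217.2] [ 0.6899 -0.1987  0.042 ]
[292, 217, 7, 8, 42] [294.9 220.8] [ 0.5879 -0.2023  0.042 ]
or [275, 71, 3, 16, 34] [276.   78.5] [ 0.5826 -0.0244  0.11  ] [ 0.5774 -0.0187  0.076 ]
or [228, 128, 7, 7, 22] [230.8 130.8] [ 0.53   -0.0765  0.11  ] [ 0.5193 -0.0763  0.076 ]
or [312, 173, 35, 34, 882] [329.  188.2] [ 0.6364 -0.1423  0.11  ] [ 0.6369 -0.149   0.076 ]
or [145, 239, 30, 52, 719] [157.1 264.6] [ 0.4239 -0.2338  0.11  ] [ 0.4021 -0.2501  0.076 ]
or [474, 239, 29, 51, 672] [491.  264.3] [ 0.8339 -0.2412  0.11  ] [ 0.8551 -0.2583  0.076 ]
or [310, 299, 293, 7, 1259] [482.8 302.8] [ 0.83   -0.2946  0.11  ] [ 0.8509 -0.3173  0.076 ]
or [455, 384, 17, 16, 134] [462.2 391.6] [ 0.8177 -0.4341  0.11  ] [ 0.8372 -0.4714  0.076 ]
```

View pics/w2c.png

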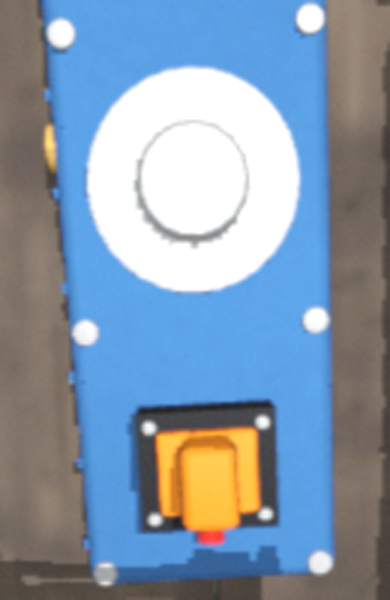

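```bash
python3 - <<'E'
from h import *
d=np.load("w2.npz");w=tuple(d[k] for k in d.files);c=cal("scene")
P=[k[0]@np.c_[k[1],k[2]] for k in(w,c)]
X=cv2.triangulatePoints(P[0],P[1],np.array([[455.],[50]]),np.array([[373.],[163]]));print((X[:3]/X[3]).T.round(3))
E
```

```text
[[ 0.766 -0.004  0.116]]
```

Emit:
{"name": "arm_command", "arguments": {"deltas": [0,0,0.034,0.0065,-0.004,-0.05,60,0,0,0.034,0.0065,-0.004,-0.1,60,0,0,0.034,0.0065,-0.004,-0.13,60,0,0,0.034,0.0065,-0.004,-0.15,60,0,0,0.034,0.0065,-0.004,-0.162,60,0,0,0.034,0.0065,-0.004,-0.17,60,0,0,0.034,0.0065,-0.004,-0.17,60,0,0,0.034,0.0065,-0.004,-0.17,10,0,0,0.034,0.0065,-0.004,-0.17,10,0,0,0.034,0.0065,-0.004,-0.17,10,0,0,0.034,0.0065,-0.004,-0.17,10,0,0,0.034,0.0065,-0.004,-0.17,10,0,0,0.034,0.0065,-0.004,-0.17,10], "force": 45}}

```text
clock: 4.7
position: [0.6371, -0.1481, 0.0991]
ee_rot: [2.18, 2.261, 0.0]
force: [-0.8, -0.2, 2.4]
width: 0.224
gripper_force: 45.0
```

Emit:
{"name": "arm_command", "arguments": {"deltas": [0,0,0,0,0,0.003,10,0,0,0,0,0,0.007,10,0,0,0,0,0,0.012,10,0,0,0,0,0,0.02,10,0,0,0,0,0,0.035,10,0,0,0,0,0,0.06,10,0,0,0,0,0,0.1,10,0,0,0,0,0,0.1,10]}}

```text
clock: 5.5
position: [0.6404, -0.1475, 0.2064]
ee_rot: [2.175, 2.256, 0.01]
force: [0.7, 1.0, -0.9]
width: 0.226
gripper_force: 45.0
```

Emit:
{"name": "arm_command", "arguments": {"deltas": [0,0,0,-0.124,-0.21,0,10,0,0,0,-0.124,-0.21,0,10,0,0,0,-0.124,-0.21,0,10,0,0,0,-0.124,-0.21,0,10,0,0,0,-0.124,-0.21,0,10,0,0,0,-0.124,-0.21,0,10,0,0,0,-0.124,-0.21,-0.05,10,0,0,0,-0.124,-0.21,-0.1,10,0,0,0,-0.124,-0.21,-0.12,10,0,0,0,-0.124,-0.21,-0.13,10,0,0,0,-0.124,-0.21,-0.135,10,0,0,0,-0.124,-0.21,-0.135,10,0,0,0,-0.124,-0.21,-0.135,50,0,0,0,-0.124,-0.21,-0.135,50,0,0,0,-0.124,-0.21,-0.135,50,0,0,0,-0.124,-0.21,-0.135,50,0,0,0,-0.124,-0.21,-0.1,50,0,0,0,-0.124,-0.21,-0.05,50,0,0,0,-0.124,-0.21,0,50,0,0,0,-0.124,-0.21,0,91.8]}}

```text
clock: 7.5
position: [0.5169, -0.359, 0.2067]
ee_rot: [2.173, 2.254, 0.005]
force: [0.9, 0.2, 1.0]
width: 0.594
gripper_force: 0.0
```

Emit:
{"name": "arm_command", "arguments": {"deltas": [0,0,0.777,-0.084,0.159,0,91.8,0,0,0.777,-0.084,0.159,0,91.8,0,0,0.777,-0.084,0.159,0,91.8,0,0,0.777,-0.084,0.159,0,91.8,0,0,0.777,-0.084,0.159,0,91.8,0,0,0.777,-0.084,0.159,0,91.8,0,0,0.777,-0.084,0.159,0,91.8,0,0,0.777,-0.084,0.159,0,91.8,0,0,0.777,-0.084,0.159,0,91.8,0,0,0.777,-0.084,0.159,0,91.8,0,0,0.777,-0.084,0.159,0,91.8]}}

```text
clock: 8.6
position: [0.429, -0.1991, 0.199]
ee_rot: [0.496, 3.102, -0.0]
force: [1.1, -0.3, 0.4]
width: 1.001
gripper_force: 0.0
```

```bash
cat >> h.py <<'E'
def yaw():
    e=sensors.observe()["ee_rot"]; R=cv2.Rodrigues(np.array(e,float))[0]; return np.arctan2(R[1,0],R[0,0])
def state():
    s=sensors.observe();print("t",round(float(s["clock"]),2),"q",s["joints"].round(2),"p",s["position"].round(4),"yaw",round(float(yaw()),4))
def spacer(im,c,near,z=.018):
    # silhouette of grey-white ring near a world point; centre of top-bore and stripe by ray casting
    M=masks(im);u0=proj(0,[*near,z],c)[0]
    bs=[b for b in blobs(M['white'],150) if np.hypot(*(b[1]-u0))<45]
    out=[]
    for s,ce,m in bs:
        print("blob",s.tolist(),ce.round(1),ray(0,ce,z,c)[0].round(4))
    ys=[b for b in blobs(M['yellow'],8) if np.hypot(*(b[1]-u0))<60]
    for s,ce,m in ys: print("stripe",s.tolist(),ce.round(1),ray(0,ce,z,c)[0].round(4))
E
python3 - <<'E'
from h import *
state();im,c=snap("wrist","w3");np.savez("w3.npz",*c);snap("side","d3");snap("scene","s3")
print(proj(0,[.433,-.2,.018],c));spacer(im,c,(.433,-.2))
cv2.imwrite("pics/w3c.png",np.vstack([cv2.resize(im[60:240],None,fx=1.2,fy=1.2),cv2.resize(cv2.imread("pics/d3.png")[180:330,200:520],(768,330))]))
E
```

```text
t 8.6 q [ 1.12  0.38 -1.02  1.9   0.37  1.06  1.2 ] p [ 0.429  -0.1991  0.199 ] yaw 2.8245
[[323.73348523 189.34142031]]
blob [301, 161, 46, 55, 1624] [323.7 187.9] [ 0.4313 -0.1994  0.018 ]
stripe [322, 165, 3, 10, 30] [323.  169.5] [ 0.4096 -0.1932  0.018 ]
```

View pics/w3c.png

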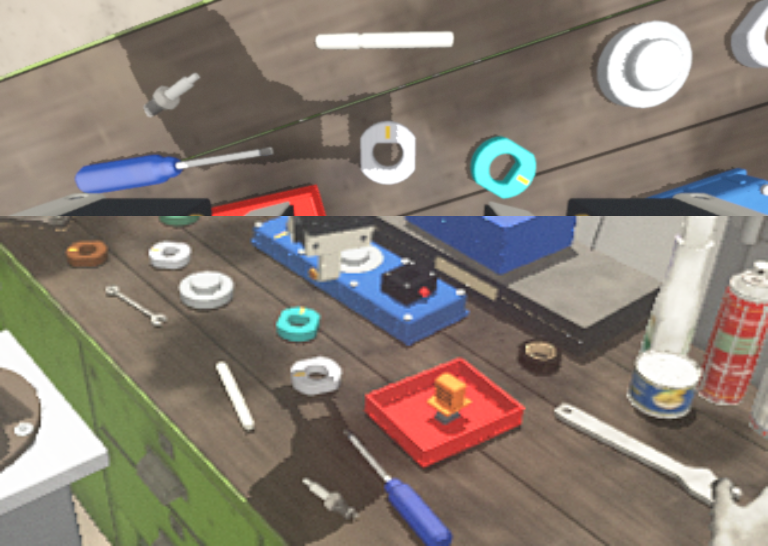

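The plug stands in the tray (side view, 448,400), the socket is empty, and the silver spacer is at wrist (324,188), stripe up.

```bash
cat >> h.py <<'E'
def ring(im,c,near,th,ztop=.018):
    """top-disc centre: extreme silhouette edges along spacer axis (tool x) and across, cast to right heights"""
    M=masks(im);u0=proj(0,[*near,ztop],c)[0]
    b=min([b for b in blobs(M['white'],300)],key=lambda b:np.hypot(*(b[1]-u0)))
    pts=np.argwhere(b[2])[:,::-1].astype(float)
    cam=(-c[1].T@c[2])[:2]
    P=ray(0,pts,ztop,c)[:,:2]; e=np.array([np.cos(th),np.sin(th)]);n=np.array([-e[1],e[0]])
    res=[]
    for a in(e,n):
        s=P@a; lo,hi=np.percentile(s,.3),np.percentile(s,99.7)
        r=.032 if a is e else .0275
        # undo outward bulge of base edge on the camera side
        k=cam@a; h=(-c[1].T@c[2])[2]
        if k>hi: hi-=(k-hi)*ztop/h
        if k<lo: lo+=(lo-k)*ztop/h
        res.append((lo+hi)/2); print("extent",round(hi-lo,4))
    return res[0]*e+res[1]*n
E
python3 - <<'E'
from h import *
im=cv2.imread("pics/w3.png");d=np.load("w3.npz");c=tuple(d[k] for k in d.files)
print(ring(im,c,(.4313,-.1994),2.845).round(4))
E
```

```text
extent 0.0632
extent 0.0556
[ 0.4327 -0.2004]
```

Emit:
{"name": "arm_command", "arguments": {"deltas": [0,0,0.013,0.0037,-0.0013,-0.04,80,0,0,0.013,0.0037,-0.0013,-0.09,80,0,0,0.013,0.0037,-0.0013,-0.13,80,0,0,0.013,0.0037,-0.0013,-0.155,80,0,0,0.013,0.0037,-0.0013,-0.17,80,0,0,0.013,0.0037,-0.0013,-0.177,80,0,0,0.013,0.0037,-0.0013,-0.177,80,0,0,0.013,0.0037,-0.0013,-0.177,40,0,0,0.013,0.0037,-0.0013,-0.177,40,0,0,0.013,0.0037,-0.0013,-0.177,40,0,0,0.013,0.0037,-0.0013,-0.177,40,0,0,0.013,0.0037,-0.0013,-0.177,40,0,0,0.013,0.0037,-0.0013,-0.177,40], "force": 35}}

```text
clock: 10.05
position: [0.4328, -0.2004, 0.0221]
ee_rot: [0.459, 3.108, -0.0]
force: [-0.2, 0.0, 0.3]
width: 0.442
gripper_force: 0.0
```

```bash
python3 -c "from h import *;state()"
```

```text
t 10.05 q [ 0.92  0.62 -0.81  2.08  0.68  0.73  0.95] p [ 0.4328 -0.2004  0.0221] yaw 2.8483
```

The fingers closed to 40 mm on nothing, so I'll look.

Emit:
{"name": "arm_command", "arguments": {"deltas": [0,0,0,0,0,0,91.8,0,0,0,0,0,0,91.8,0,0,0,0,0,0,91.8,0,0,0,0,0,0,91.8,0,0,0,0,0,0.05,91.8,0,0,0,0,0,0.1,91.8,0,0,0,0,0,0.177,91.8,0,0,0,0,0,0.177,91.8,0,0,0,0,0,0.177,91.8]}}

```text
clock: 10.95
position: [0.435, -0.2007, 0.2027]
ee_rot: [0.458, 3.102, -0.004]
force: [0.1, -0.3, -0.1]
width: 0.997
gripper_force: 0.0
```

```bash
python3 - <<'E'
from h import *
state();im,c=snap("wrist","w4");np.savez("w4.npz",*c);snap("side","d4");snap("scene","s4")
spacer(im,c,(.433,-.2))
cv2.imwrite("pics/w4c.png",np.vstack([cv2.resize(im[60:240],None,fx=1.2,fy=1.2),cv2.resize(cv2.imread("pics/d4.png")[180:330,200:520],(768,330))]))
E
```

```text
t 10.95 q [ 1.12  0.39 -1.03  1.89  0.38  1.07  1.22] p [ 0.435  -0.2007  0.2027] yaw 2.8481
blob [301, 155, 46, 54, 1599] [323.7 181.5] [ 0.4313 -0.1995  0.018 ]
stripe [322, 159, 3, 10, 30] [323.  163.5] [ 0.4099 -0.1939  0.018 ]
```

View pics/w4c.png

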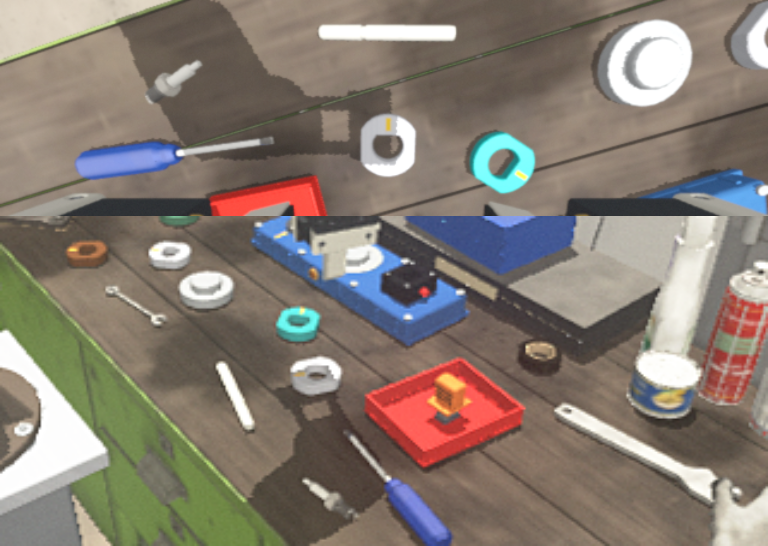

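```bash
python3 - <<'E'
from h import *
p=sensors.observe()["position"];print(p.round(4), sensors.observe()["width"])
out=[]
for n,f in(("scene","s4"),("side","d4")):
    im=cv2.imread(f"pics/{f}.png")
    for q,col in((p,(0,0,255)),([.4327,-.2004,.018],(255,0,255)),([*p[:2],p[2]-.019],(0,255,0))):
        u=proj(n,q)[0];print(n,u.round(1));cv2.drawMarker(im,tuple(int(x) for x in u),col,cv2.MARKER_CROSS,8,1)
    u=proj(n,[.4327,-.2004,.1])[0].astype(int);x,y=max(u[0]-60,0),max(u[1]-70,0);out.append(cv2.resize(im[y:y+140,x:x+120],(390,455)))
cv2.imwrite("pics/chk.png",np.hstack(out))
E
```

```text
[ 0.4321 -0.2005  0.1982] 0.9989751827986365
scene [359.3 210.5]
scene [356.4 266.1]
scene [358.9 216.9]
side [331.  202.8]
side [331.1 250.5]
side [331.  208.2]
```

View pics/chk.png

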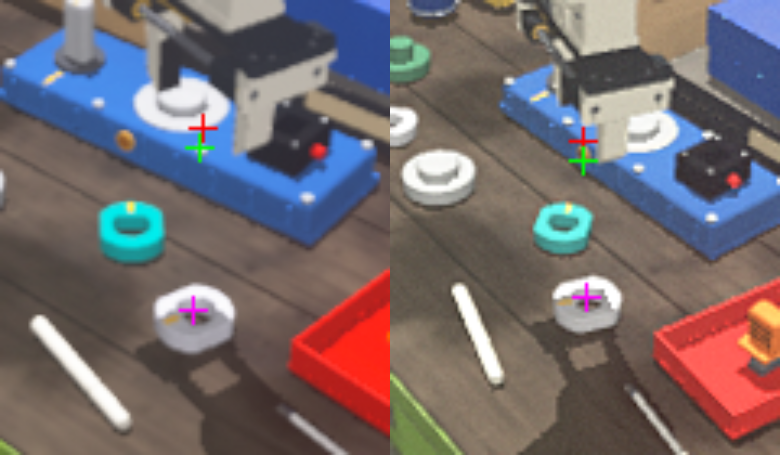

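Emit:
{"name": "arm_command", "arguments": {"deltas": [0,0,0,0,0,-0.05,80,0,0,0,0,0,-0.1,80,0,0,0,0,0,-0.14,80,0,0,0,0,0,-0.165,80,0,0,0,0,0,-0.177,80,0,0,0,0,0,-0.177,80,0,0,0,0,0,-0.177,80,0,0,0,0,0,-0.177,58,0,0,0,0,0,-0.177,58,0,0,0,0,0,-0.177,58,0,0,0,0,0,-0.177,58,0,0,0,0,0,-0.177,58]}}

```text
clock: 12.3
position: [0.4328, -0.2005, 0.0222]
ee_rot: [0.459, 3.107, -0.0]
force: [-0.8, -0.8, -0.0]
width: 0.634
gripper_force: 0.0
```

```bash
python3 - <<'E'
from h import *
state();print(sensors.observe()["width"])
out=[]
for n,f in(("scene","s5"),("side","d5")):
    im,c=snap(n,f);u=proj(n,[.4327,-.2004,.05])[0].astype(int);x,y=u[0]-50,u[1]-50;out.append(cv2.resize(im[y:y+100,x:x+100],(395,395),interpolation=cv2.INTER_CUBIC))
cv2.imwrite("pics/chk2.png",np.hstack(out))
E
```

```text
t 12.3 q [ 0.92  0.62 -0.81  2.08  0.68  0.73  0.94] p [ 0.4328 -0.2005  0.0222] yaw 2.8482
0.6340839981142485
```

View pics/chk2.png

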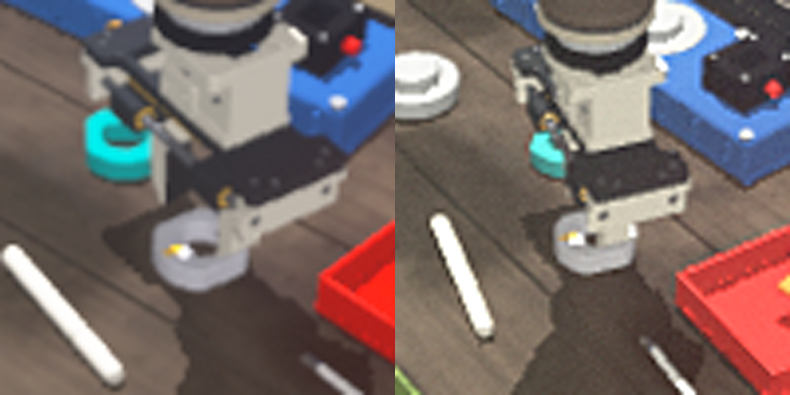

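```bash
python3 - <<'E'
from h import *
s=sensors.observe();R=cv2.Rodrigues(s["ee_rot"])[0];p=s["position"]
for n in("scene","side"):
    u=proj(n,[.4327,-.2004,.05])[0].astype(int)-50
    for sg in(1,-1):
      for dz in(.019,.0,-.02): print(n,sg,dz,((proj(n,p+R@[0,sg*.03,dz])[0]-u)*3.95).round(0))
c=cal("wrist");K,Rw,t=c
print("wrist cam in tool",(R.T@(-Rw.T@t-p)).round(4),"axes",(R.T@Rw.T).round(3))
snap("wrist","w5")
im=cv2.imread("pics/w5.png");cv2.imwrite("pics/w5c.png",im[100:330,140:500])
E
```

```text
scene 1 0.019 [173. 229.]
scene 1 0.0 [174. 208.]
scene 1 -0.02 [175. 185.]
scene -1 0.019 [224. 280.]
scene -1 0.0 [226. 259.]
scene -1 -0.02 [227. 236.]
side 1 0.019 [185. 222.]
side 1 0.0 [185. 204.]
side 1 -0.02 [185. 185.]
side -1 0.019 [212. 270.]
side -1 0.0 [212. 251.]
side -1 -0.02 [212. 232.]
wrist cam in tool [ 0.0654  0.0009 -0.1652] axes [[ 0.    -0.97  -0.244]
 [ 1.     0.    -0.001]
 [ 0.001 -0.244  0.97 ]]
```

View pics/w5c.png

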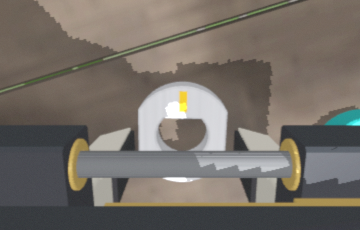

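The fingertips sit about 19 mm higher than nose_length implies (at roughly TCP level in both views), so I'll open, go lower in small steps while watching force, then grip.

Emit:
{"name": "arm_command", "arguments": {"deltas": [0,0,0,0,0,0,80,0,0,0,0,0,0,80,0,0,0,0,0,0,80,0,0,0,0,0,-0.003,80,0,0,0,0,0,-0.006,80,0,0,0,0,0,-0.008,80,0,0,0,0,0,-0.01,80,0,0,0,0,0,-0.01,80]}}

```text
clock: 13.25
position: [0.4325, -0.2003, 0.0116]
ee_rot: [-0.459, -3.107, -0.0]
force: [0.7, 0.8, -0.5]
width: 0.871
gripper_force: 0.0
```

Emit:
{"name": "arm_command", "arguments": {"deltas": [0,0,0,0,0,-0.002,80,0,0,0,0,0,-0.003,80,0,0,0,0,0,-0.004,80,0,0,0,0,0,-0.004,40,0,0,0,0,0,-0.004,40,0,0,0,0,0,-0.004,40,0,0,0,0,0,-0.004,40,0,0,0,0,0,-0.004,40,0,0,0,0,0,-0.004,40]}}

```text
clock: 14.15
position: [0.4327, -0.2004, 0.008]
ee_rot: [0.459, 3.108, -0.0]
force: [0.1, -0.7, 0.2]
width: 0.577
gripper_force: 35.0
```

```bash
python3 -c "from h import *;state()"
```

```text
t 14.15 q [ 0.9   0.64 -0.78  2.09  0.71  0.7   0.92] p [ 0.4327 -0.2004  0.008 ] yaw 2.8483
```

```bash
cat >> h.py <<'E'
def unit(im,c,uc=(.6327,-.028),th=.0355):
    """screw heads near their expected unit-frame places -> unit centre, heading (screw head tops z .042)"""
    A=np.array([(sx*.051,y) for sx in(-1,1) for y in(-.172,-.06,.06,.172)]);C,S=np.cos(th),np.sin(th);Rt=np.array([[C,-S],[S,C]])
    bs=[b for b in blobs(masks(im)['white'],15) if b[0][4]<160];src=[];dst=[]
    for a in A:
        q=Rt@a+uc;u=proj(0,[*q,.042],c)[0]
        k=[b for b in bs if np.hypot(*(b[1]-u))<9]
        if len(k)==1: src.append(a);dst.append(ray(0,k[0][1],.042,c)[0,:2])
    src,dst=np.array(src),np.array(dst);M,_=cv2.estimateAffinePartial2D(src,dst,method=cv2.LMEDS)
    t=np.arctan2(M[1,0],M[0,0]);r=np.hypot(*((src@M[:,:2].T+M[:,2])-dst).T)
    print(len(src),"centre",M[:,2].round(4),"th",round(float(t),4),"scale",round(float(np.hypot(M[0,0],M[1,0])),3),"res",r.max().round(4));return M[:,2],t
E
python3 - <<'E'
from h import *
for f in("w1","w2"):
    d=np.load(f+".npz");unit(cv2.imread(f"pics/{f}.png"),tuple(d[k] for k in d.files))
E
```

```text
8 centre [ 0.6333 -0.0281] th 0.0351 scale 1.004 res 0.0008
6 centre [ 0.6328 -0.0284] th 0.0354 scale 1.001 res 0.0002
```

Emit:
{"name": "arm_command", "arguments": {"deltas": [0,0,0,0,0,0.04,40,0,0,0,0,0,0.09,40,0,0,0,0,0,0.152,40,0,0,0.2092,0.1959,0.297,0.152,40,0,0,0.2092,0.1959,0.297,0.152,40,0,0,0.2092,0.1959,0.297,0.152,40,0,0,0.2092,0.1959,0.297,0.152,40,0,0,0.2092,0.1959,0.297,0.152,40,0,0,0.2092,0.1959,0.297,0.152,40,0,0,0.2092,0.1959,0.297,0.152,40,0,0,0.2092,0.1959,0.297,0.152,40,0,0,0.2092,0.1959,0.297,0.152,40,0,0,0.2092,0.1959,0.297,0.152,40,0,0,0.2092,0.1959,0.297,0.152,40,0,0,0.2092,0.1959,0.297,0.152,40]}}

```text
clock: 15.65
position: [0.6284, 0.0947, 0.1599]
ee_rot: [0.052, -3.141, 0.002]
force: [-0.9, -0.4, -1.6]
width: 0.58
gripper_force: 35.0
```

```bash
python3 - <<'E'
from h import *
state();out=[];p=sensors.observe()["position"];print(sensors.observe()["width"])
for n,f in(("scene","s6"),("side","d6")):
    im,c=snap(n,f);u=proj(n,[.6286,.0966,.12])[0].astype(int);x,y=u[0]-40,u[1]-40;out.append(cv2.resize(im[y:y+80,x:x+80],(395,395),interpolation=cv2.INTER_CUBIC))
cv2.imwrite("pics/chk3.png",np.hstack(out))
E
```

```text
t 15.65 q [ 0.34  0.69 -0.94  1.56  0.58  1.2   0.89] p [0.6284 0.0947 0.1599] yaw -3.1084
0.5796151458186771
```

View pics/chk3.png

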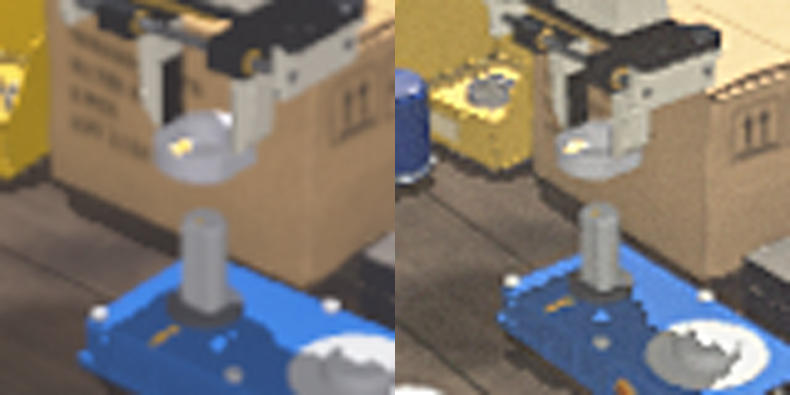

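The spacer (silver, stripe toward -x) hangs right above the shaft in both views; descending.

Emit:
{"name": "arm_command", "arguments": {"deltas": [0,0,0,0,0,0,40,0,0,0,0,0,-0.02,40,0,0,0,0,0,-0.036,40,0,0,0,0,0,-0.042,40,0,0,0,0,0,-0.046,40,0,0,0,0,0,-0.05,40,0,0,0,0,0,-0.054,40,0,0,0,0,0,-0.058,40]}}

```text
clock: 16.55
position: [0.6289, 0.0968, 0.1021]
ee_rot: [-0.056, 3.14, 0.0]
force: [0.3, -1.0, -1.4]
width: 0.577
gripper_force: 35.0
```

```bash
python3 -c "
from h import *
state();s=sensors.observe();print(s['force'].round(1),s['ft_torque'].round(2))"
```

```text
t 16.55 q [ 0.32  0.74 -0.91  1.62  0.64  1.1   0.85] p [0.6289 0.0968 0.1021] yaw -3.1062
[ 0.3 -1.  -1.4] [ 0.07 -0.14  0.01]
```

Bottom is at 0.094, below the shaft's end, with no force: it's on. Lowering to the shoulder.

Emit:
{"name": "arm_command", "arguments": {"deltas": [0,0,0,0,0,-0.01,40,0,0,0,0,0,-0.02,40,0,0,0,0,0,-0.03,40,0,0,0,0,0,-0.038,40,0,0,0,0,0,-0.044,40,0,0,0,0,0,-0.047,40,0,0,0,0,0,-0.049,40,0,0,0,0,0,-0.049,40]}}

```text
clock: 17.35
position: [0.6285, 0.0966, 0.054]
ee_rot: [-0.056, 3.141, -0.001]
force: [-3.9, -2.3, 6.8]
width: 0.578
gripper_force: 35.1
```

Emit:
{"name": "arm_command", "arguments": {"deltas": [0,0,0,0,0,0,80,0,0,0,0,0,0,80,0,0,0,0,0,0,80,0,0,0,0,0,0,80,0,0,0,0,0,0.04,80,0,0,0,0,0,0.09,80,0,0,0,0,0,0.146,91.8,0,0,-0.584,-0.1915,0.0915,0.146,91.8,0,0,-0.584,-0.1915,0.0915,0.146,91.8,0,0,-0.584,-0.1915,0.0915,0.146,91.8,0,0,-0.584,-0.1915,0.0915,0.146,91.8,0,0,-0.584,-0.1915,0.0915,0.146,91.8,0,0,-0.584,-0.1915,0.0915,0.146,91.8,0,0,-0.584,-0.1915,0.0915,0.146,91.8,0,0,-0.584,-0.1915,0.0915,0.146,91.8,0,0,-0.584,-0.1915,0.0915,0.146,91.8]}}

```text
clock: 18.95
position: [0.4374, 0.188, 0.1988]
ee_rot: [-1.337, -2.843, -0.0]
force: [0.2, -0.9, -0.1]
width: 0.999
gripper_force: 0.0
```

```bash
python3 - <<'E'
from h import *
state();im,c=snap("wrist","w7");np.savez("w7.npz",*c)
spacer(im,c,(.437,.188));print(ring(im,c,(.437,.188),2.26).round(4))
a,_=snap("scene","s7")
cv2.imwrite("pics/w7c.png",np.vstack([cv2.resize(im[0:240],None,fx=1.2,fy=1.2),cv2.resize(a[130:270,190:450],(768,300))]))
E
```

```text
t 18.95 q [ 0.18  0.34 -0.87  1.9   0.3   1.04 -0.13] p [0.4374 0.188  0.1988] yaw 2.2625
blob [300, 158, 47, 51, 1417] [323.9 183. ] [0.4351 0.1914 0.018 ]
stripe [321, 162, 3, 10, 29] [322.  166.3] [0.4204 0.2057 0.018 ]
extent 0.0602
extent 0.0558
[0.4354 0.1899]
```

View pics/w7c.png

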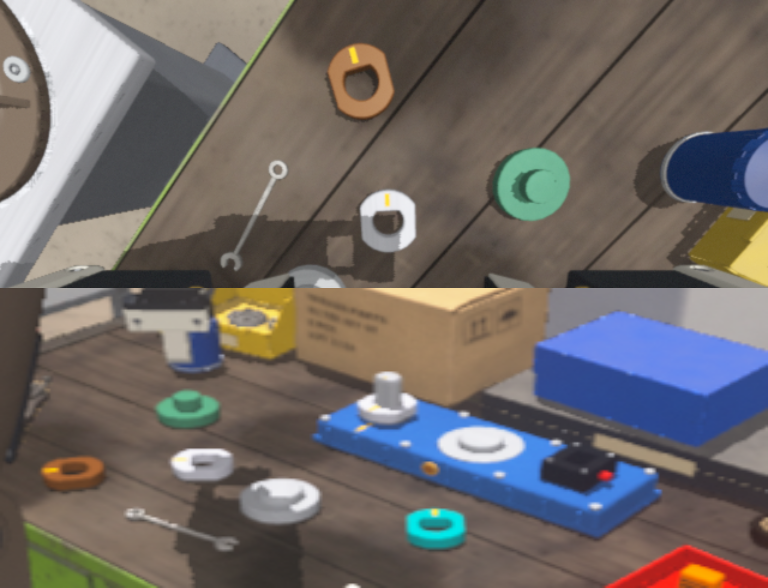

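First spacer sits fully home on the shaft (scene crop 387,405). The second target is the silver ring at wrist crop (388,220); brown one left alone.

Emit:
{"name": "arm_command", "arguments": {"deltas": [0,0,0.011,-0.001,0.0007,-0.05,80,0,0,0.011,-0.001,0.0007,-0.1,80,0,0,0.011,-0.001,0.0007,-0.14,80,0,0,0.011,-0.001,0.0007,-0.17,80,0,0,0.011,-0.001,0.0007,-0.185,80,0,0,0.011,-0.001,0.0007,-0.191,80,0,0,0.011,-0.001,0.0007,-0.191,80,0,0,0.011,-0.001,0.0007,-0.191,40,0,0,0.011,-0.001,0.0007,-0.191,40,0,0,0.011,-0.001,0.0007,-0.191,40,0,0,0.011,-0.001,0.0007,-0.191,40,0,0,0.011,-0.001,0.0007,-0.191,40,0,0,0.011,-0.001,0.0007,-0.191,40]}}

```text
clock: 20.35
position: [0.4365, 0.1889, 0.0085]
ee_rot: [1.316, 2.852, 0.001]
force: [-0.3, -0.5, 7.3]
width: 0.573
gripper_force: 35.0
```

```bash
python3 -c "from h import *;state()"
```

```text
t 20.35 q [-0.02  0.59 -0.67  2.1   0.61  0.65 -0.41] p [0.4365 0.1889 0.0085] yaw 2.2768
```

Emit:
{"name": "arm_command", "arguments": {"deltas": [0,0,0,0,0,0.03,40,0,0,0,0,0,0.08,40,0,0,0,0,0,0.13,40,0,0,0.573,0.1921,-0.0923,0.1515,40,0,0,0.573,0.1921,-0.0923,0.1515,40,0,0,0.573,0.1921,-0.0923,0.1515,40,0,0,0.573,0.1921,-0.0923,0.1515,40,0,0,0.573,0.1921,-0.0923,0.1515,40,0,0,0.573,0.1921,-0.0923,0.1515,40,0,0,0.573,0.1921,-0.0923,0.1515,40,0,0,0.573,0.1921,-0.0923,0.1515,40,0,0,0.573,0.1921,-0.0923,0.1515,40,0,0,0.573,0.1921,-0.0923,0.1515,40]}}

```text
clock: 21.65
position: [0.6279, 0.0969, 0.1597]
ee_rot: [-0.054, 3.141, -0.001]
force: [-0.0, -0.4, -1.3]
width: 0.57
gripper_force: 35.0
```

```bash
python3 -c "from h import *;state();print(sensors.observe()['width'])"
```

```text
t 21.65 q [ 0.35  0.7  -0.97  1.56  0.6   1.2   0.88] p [0.6279 0.0969 0.1597] yaw -3.1074
0.5695926908956305
```

Emit:
{"name": "arm_command", "arguments": {"deltas": [0,0,0,0,0,0,40,0,0,0,0,0,-0.02,40,0,0,0,0,0,-0.036,40,0,0,0,0,0,-0.042,40,0,0,0,0,0,-0.046,40,0,0,0,0,0,-0.05,40,0,0,0,0,0,-0.054,40,0,0,0,0,0,-0.058,40]}}

```text
clock: 22.45
position: [0.6285, 0.0967, 0.1015]
ee_rot: [-0.055, 3.14, 0.0]
force: [-0.1, -0.3, -1.2]
width: 0.571
gripper_force: 35.0
```

Emit:
{"name": "arm_command", "arguments": {"deltas": [0,0,0,0,0,-0.008,40,0,0,0,0,0,-0.015,40,0,0,0,0,0,-0.021,40,0,0,0,0,0,-0.025,40,0,0,0,0,0,-0.028,40,0,0,0,0,0,-0.03,40,0,0,0,0,0,-0.031,40,0,0,0,0,0,-0.031,40]}}

```text
clock: 23.25
position: [0.6282, 0.0966, 0.0724]
ee_rot: [-0.056, 3.14, -0.002]
force: [-6.5, -4.0, 16.3]
width: 0.573
gripper_force: 35.0
```

Emit:
{"name": "arm_command", "arguments": {"deltas": [0,0,0,0,0,0,80,0,0,0,0,0,0,80,0,0,0,0,0,0,80,0,0,0,0,0,0,80,0,0,0,0,0,0.04,80,0,0,0,0,0,0.08,80,0,0,0,0,0,0.129,91.8,0,0,0,-0.198,-0.0316,0.129,91.8,0,0,0,-0.198,-0.0316,0.129,91.8,0,0,0,-0.198,-0.0316,0.129,91.8,0,0,0,-0.198,-0.0316,0.129,91.8,0,0,0,-0.198,-0.0316,0.129,91.8,0,0,0,-0.198,-0.0316,0.129,91.8,0,0,0,-0.198,-0.0316,0.129,91.8]}}

```text
clock: 24.65
position: [0.4315, 0.0651, 0.1999]
ee_rot: [-0.055, 3.14, 0.001]
force: [0.3, -0.1, 0.6]
width: 1.002
gripper_force: 0.0
```

```bash
python3 - <<'E'
from h import *
state();im,c=snap("wrist","w8");np.savez("w8.npz",*c);snap("scene","s8")
spacer(im,c,(.429,.065),.019)
g=cv2.cvtColor(im,cv2.COLOR_BGR2GRAY);m=cv2.inRange(cv2.GaussianBlur(g,(3,3),0),135,255);cv2.imwrite("pics/w8m.png",m)
for a,ce,bm in blobs(m>0,800): print(a.tolist(),ce.round(1))
u=proj(0,[.429,.065,.031],c)[0].astype(int);print(u)
cv2.imwrite("pics/w8c.png",np.vstack([cv2.resize(im[max(u[1]-60,0):u[1]+60,u[0]-100:u[0]+100],(700,420),interpolation=cv2.INTER_CUBIC)]))
E
```

```text
t 24.65 q [ 0.68  0.36 -1.18  1.97  0.39  1.06  0.93] p [0.4315 0.0651 0.1999] yaw -3.1068
blob [290, 149, 68, 66, 3508] [323.8 181.6] [0.4264 0.0655 0.019 ]
[16, 0, 624, 26, 7193] [437.1   8.8]
[0, 3, 184, 123, 12908] [60.  72.5]
[174, 10, 333, 129, 25341] [372.7  67.3]
[482, 77, 55, 58, 1721] [509.2 105.2]
[599, 92, 41, 99, 1290] [623.7 128.7]
[0, 128, 505, 162, 30384] [274.9 192.8]
[460, 187, 180, 103, 5964] [564.7 218.9]
[247, 238, 108, 12, 1098] [295.6 244.1]
[221, 277, 378, 30, 2804] [387.4 298.3]
[23, 335, 414, 65, 23946] [236.7 368.9]
[323 185]
```

View pics/w8c.png

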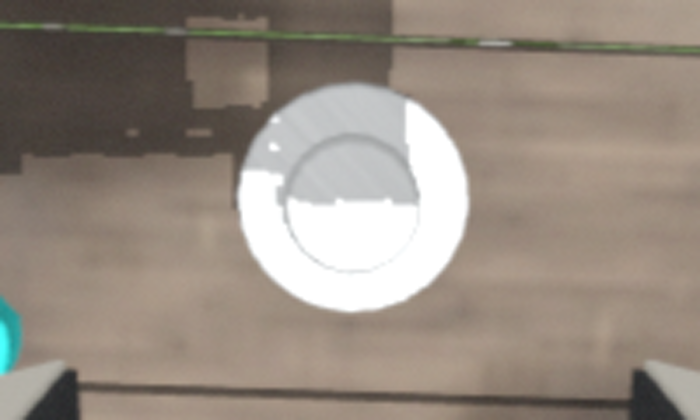

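```bash
python3 - <<'E'
from h import *
im=cv2.imread("pics/w8.png");d=np.load("w8.npz");c=tuple(d[k] for k in d.files)
print(ring(im,c,(.4264,.0655),0.,.019).round(4), ray(0,(323.6,182.7),.031,c).round(4))
E
```

```text
extent 0.078
extent 0.0798
[0.4279 0.0655] [[0.4257 0.0652 0.031 ]]
```

Emit:
{"name": "arm_command", "arguments": {"deltas": [0,0,0,-0.0043,0.0003,-0.05,75,0,0,0,-0.0043,0.0003,-0.1,75,0,0,0,-0.0043,0.0003,-0.14,75,0,0,0,-0.0043,0.0003,-0.16,75,0,0,0,-0.0043,0.0003,-0.17,75,0,0,0,-0.0043,0.0003,-0.174,75,0,0,0,-0.0043,0.0003,-0.177,75,0,0,0,-0.0043,0.0003,-0.177,75,0,0,0,-0.0043,0.0003,-0.177,75]}}

```text
clock: 25.65
position: [0.4266, 0.0653, 0.0232]
ee_rot: [-0.055, 3.14, 0.0]
force: [-1.0, -0.7, 0.3]
width: 0.821
gripper_force: 0.0
```

Emit:
{"name": "arm_command", "arguments": {"deltas": [0,0,0,0.0005,0,-0.001,30,0,0,0,0.0005,0,-0.001,30,0,0,0,0.0005,0,-0.001,30,0,0,0,0.0005,0,-0.001,30,0,0,0,0.0005,0,-0.001,30,0,0,0,0.0005,0,-0.001,30,0,0,0,0.0005,0,0.01,30,0,0,0,0.0005,0,0.03,30,0,0,0,0.0005,0,0.05,30,0,0,0,0.0005,0,0.05,30], "force": 50}}

```text
clock: 26.65
position: [0.4277, 0.0658, 0.0743]
ee_rot: [-0.055, 3.138, 0.001]
force: [0.3, 0.5, -0.7]
width: 0.327
gripper_force: 0.0
```

```bash
python3 - <<'E'
from h import *
state();print(sensors.observe()["width"],sensors.observe()["force"])
E
```

```text
t 26.65 q [ 0.49  0.52 -0.99  2.14  0.62  0.8   0.71] p [0.4277 0.0658 0.0743] yaw -3.1063
0.3265021812974065 [ 0.33014807  0.45345515 -0.69701631]
```

Emit:
{"name": "arm_command", "arguments": {"deltas": [0,0,0,0,0,0.126,91.8,0,0,0,0,0,0.126,91.8,0,0,0,0,0,0.126,91.8,0,0,0,0,0,0.126,91.8,0,0,0,0,0,0.126,91.8,0,0,0,0,0,0.126,91.8]}}

```text
clock: 27.25
position: [0.4257, 0.0647, 0.1972]
ee_rot: [0.055, -3.139, 0.001]
force: [-0.2, 1.3, 0.2]
width: 0.799
gripper_force: 0.0
```

```bash
python3 - <<'E'
from h import *
state();im,c=snap("wrist","w9");np.savez("w9.npz",*c);a,_=snap("scene","s9");b,_=snap("side","d9")
spacer(im,c,(.429,.065),.019);print(ring(im,c,(.4264,.0655),0.,.019).round(4))
cv2.imwrite("pics/w9c.png",np.vstack([cv2.resize(im[0:240],None,fx=1.2,fy=1.2),cv2.resize(a[130:270,190:450],(768,300))]))
E
```

```text
t 27.25 q [ 0.68  0.35 -1.17  1.98  0.38  1.05  0.94] p [0.4257 0.0647 0.1972] yaw -3.1065
blob [287, 155, 72, 66, 3522] [324.3 187.3] [0.4265 0.0657 0.019 ]
extent 0.0777
extent 0.0803
[0.4282 0.0654]
```

View pics/w9c.png

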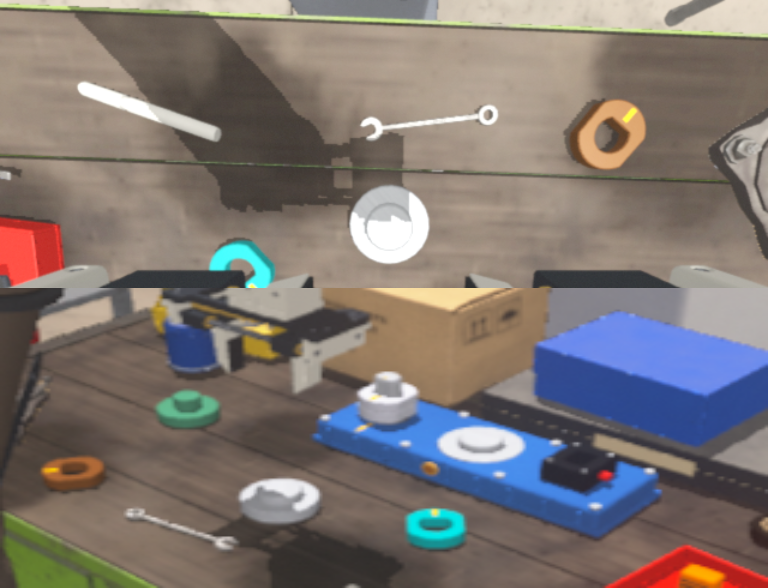

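The stack of two spacers is seated, and the cover is unmoved at about (0.428, 0.0655); the grip simply passed over the boss. Going lower, stepwise.

Emit:
{"name": "arm_command", "arguments": {"deltas": [0,0,0,0.002,0.0008,-0.05,75,0,0,0,0.002,0.0008,-0.1,75,0,0,0,0.002,0.0008,-0.14,75,0,0,0,0.002,0.0008,-0.165,75,0,0,0,0.002,0.0008,-0.175,75,0,0,0,0.002,0.0008,-0.179,75,0,0,0,0.002,0.0008,-0.181,75,0,0,0,0.002,0.0008,-0.183,75,0,0,0,0.002,0.0008,-0.183,75]}}

```text
clock: 28.3
position: [0.4291, 0.066, 0.0161]
ee_rot: [-0.055, 3.14, -0.0]
force: [-0.1, -0.7, 0.2]
width: 0.816
gripper_force: 0.0
```

Emit:
{"name": "arm_command", "arguments": {"deltas": [0,0,0,-0.001,-0.0005,-0.002,75,0,0,0,-0.001,-0.0005,-0.003,75,0,0,0,-0.001,-0.0005,-0.004,75,0,0,0,-0.001,-0.0005,-0.004,75]}}

```text
clock: 28.7
position: [0.4275, 0.0654, 0.0115]
ee_rot: [-0.056, 3.141, -0.0]
force: [1.0, -0.9, 2.2]
width: 0.817
gripper_force: 0.9
```

Emit:
{"name": "arm_command", "arguments": {"deltas": [0,0,0,0,0,0.0005,30,0,0,0,0,0,0.0005,30,0,0,0,0,0,0.0005,30,0,0,0,0,0,0.0005,30,0,0,0,0,0,0.0005,30,0,0,0,0,0,0.0005,30], "force": 50}}

```text
clock: 29.3
position: [0.4274, 0.0656, 0.0119]
ee_rot: [0.056, -3.141, -0.0]
force: [-0.5, -1.0, -0.7]
width: 0.509
gripper_force: 50.0
```

Emit:
{"name": "arm_command", "arguments": {"deltas": [0,0,0,0,0,0.03,30,0,0,0,0,0,0.08,30,0,0,0,0,0,0.12,30,0,0,0,0.2054,-0.0939,0.12,30,0,0,0,0.2054,-0.0939,0.12,30,0,0,0,0.2054,-0.0939,0.12,30,0,0,0,0.2054,-0.0939,0.12,30,0,0,0,0.2054,-0.0939,0.12,30,0,0,0,0.2054,-0.0939,0.12,30,0,0,0,0.2054,-0.0939,0.12,30,0,0,0,0.2054,-0.0939,0.12,30,0,0,0,0.2054,-0.0939,0.08,30,0,0,0,0.2054,-0.0939,0.06,30,0,0,0,0.2054,-0.0939,0.054,30,0,0,0,0.2054,-0.0939,0.054,30]}}

```text
clock: 30.8
position: [0.6319, -0.0279, 0.0658]
ee_rot: [0.057, -3.14, -0.0]
force: [0.6, 0.1, -2.3]
width: 0.499
gripper_force: 50.0
```

```bash
python3 -c "
from h import *
state();s=sensors.observe();print(s['force'].round(1),s['width'])"
```

```text
t 30.8 q [ 0.51  0.78 -0.89  1.66  0.68  1.04  1.01] p [ 0.6319 -0.0279  0.0658] yaw -3.1051
[ 0.6  0.1 -2.3] 0.49912940187933
```

Emit:
{"name": "arm_command", "arguments": {"deltas": [0,0,0,0.0005,0,0,30,0,0,0,0.0005,0,-0.002,30,0,0,0,0.0005,0,-0.004,30,0,0,0,0.0005,0,-0.006,30,0,0,0,0.0005,0,-0.006,30]}}

```text
clock: 31.3
position: [0.6332, -0.0285, 0.0598]
ee_rot: [0.055, -3.141, 0.0]
force: [-1.1, -0.6, -2.6]
width: 0.504
gripper_force: 50.0
```

Bottom at 0.048 with no resistance: it's over the spigot. Lowering to the seat.

Emit:
{"name": "arm_command", "arguments": {"deltas": [0,0,0,0,0,-0.003,30,0,0,0,0,0,-0.005,30,0,0,0,0,0,-0.007,30,0,0,0,0,0,-0.0085,30,0,0,0,0,0,-0.0085,30]}}

```text
clock: 31.8
position: [0.6333, -0.0284, 0.052]
ee_rot: [0.056, -3.141, 0.001]
force: [-2.4, -0.9, 4.5]
width: 0.502
gripper_force: 50.0
```

Emit:
{"name": "arm_command", "arguments": {"deltas": [0,0,0,0,0,0,75,0,0,0,0,0,0,75,0,0,0,0,0,0,75,0,0,0,0,0,0,75,0,0,0,0,0,0.05,75,0,0,0,0,0,0.1,75,0,0,0,0,0,0.148,75,0,0,0,-0.111,0.33,0.148,75,0,0,0,-0.111,0.33,0.148,75,0,0,0,-0.111,0.33,0.148,75,0,0,0,-0.111,0.33,0.148,75,0,0,0,-0.111,0.33,0.148,75,0,0,0,-0.111,0.33,0.148,75,0,0,0,-0.111,0.33,0.148,75,0,0,0,-0.111,0.33,0.148,75,0,0,0,-0.111,0.33,0.148,75,0,0,0,-0.111,0.33,0.148,75]}}

```text
clock: 33.5
position: [0.523, 0.3003, 0.1991]
ee_rot: [-0.053, 3.141, -0.002]
force: [0.6, -0.9, -0.0]
width: 0.816
gripper_force: 0.0
```

```bash
cat >> h.py <<'E'
def disc(im,c,z,r,key='green'):
    m=max(blobs(masks(im)[key],300),key=lambda b:b[0][4]);P=ray(0,np.argwhere(m[2])[:,::-1].astype(float),z,c)[:,:2]
    k=-c[1].T@c[2];out=[]
    for i in(0,1):
        lo,hi=np.percentile(P[:,i],.2),np.percentile(P[:,i],99.8)
        print(i,"lo",round(lo,4),"hi",round(hi,4),"ext",round(hi-lo,4))
    print("bbox",m[0].tolist(),"cam",k.round(3))
E
python3 - <<'E'
from h import *
state();im,c=snap("wrist","w10");np.savez("w10.npz",*c);a,_=snap("scene","s10")
disc(im,c,.019,.036);u=proj(0,[.523,.304,.039],c)[0].astype(int);print(u)
cv2.imwrite("pics/w10c.png",np.vstack([cv2.resize(im[max(u[1]-60,0):u[1]+60,max(u[0]-80,0):u[0]+80],(760,300),interpolation=cv2.INTER_CUBIC),cv2.resize(a[130:270,190:450],(760,295))]))
E
```

```text
t 33.5 q [ 0.02  0.61 -0.98  1.6   0.53  1.22  0.54] p [0.523  0.3003 0.1991] yaw -3.1076
0 lo 0.4874 hi 0.5569 ext 0.0695
1 lo 0.2752 hi 0.3434 ext 0.0682
bbox [302, 156, 58, 59, 2592] cam [0.458 0.299 0.364]
[326 189]
```

View pics/w10c.png

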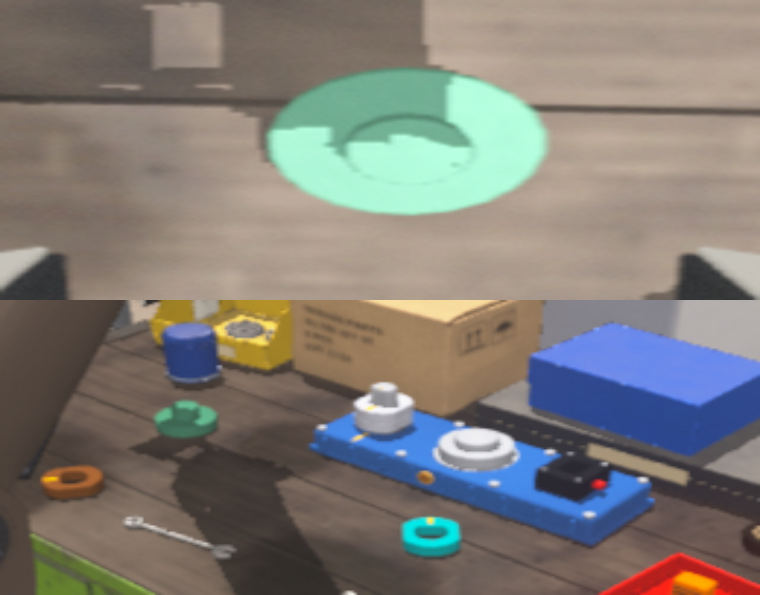

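```bash
python3 - <<'E'
from h import *
im=cv2.imread("pics/w10.png");d=np.load("w10.npz");c=tuple(d[k] for k in d.files)
print(ray(0,(332.1,190.3),.039,c).round(4),ray(0,[(302,185.4),(361.6,185.4),(331.8,156.2),(331.8,214.6)],.019,c).round(4))
E
```

```text
[[0.5238 0.3102 0.039 ]] [[0.5231 0.274  0.019 ]
 [0.5206 0.3465 0.019 ]
 [0.4866 0.3088 0.019 ]
 [0.5588 0.3118 0.019 ]]
```

The cover is seated on the spigot (crop 477,445). The cap is at (0.5235, 0.310).

Emit:
{"name": "arm_command", "arguments": {"deltas": [0,0,0,0.0005,0.0099,-0.05,65,0,0,0,0.0005,0.0099,-0.1,65,0,0,0,0.0005,0.0099,-0.14,65,0,0,0,0.0005,0.0099,-0.165,65,0,0,0,0.0005,0.0099,-0.177,65,0,0,0,0.0005,0.0099,-0.182,65,0,0,0,0.0005,0.0099,-0.185,65,0,0,0,0.0005,0.0099,-0.185,65,0,0,0,0.0005,0.0099,-0.185,15,0,0,0,0.0005,0.0099,-0.185,15,0,0,0,0.0005,0.0099,-0.185,15,0,0,0,0.0005,0.0099,-0.185,15,0,0,0,0.0005,0.0099,-0.185,15,0,0,0,0.0005,0.0099,-0.185,15,0,0,0,0.0005,0.0099,-0.185,15], "force": 45}}

```text
clock: 35.1
position: [0.523, 0.3112, 0.0146]
ee_rot: [-0.055, 3.141, -0.001]
force: [-0.2, -2.9, 5.3]
width: 0.33
gripper_force: 45.0
```

```bash
python3 -c "from h import *;state()"
```

```text
t 35.1 q [-0.09  0.8  -0.83  1.76  0.73  0.92  0.37] p [0.523  0.3112 0.0146] yaw -3.1064
```

Emit:
{"name": "arm_command", "arguments": {"deltas": [0,0,0,0,0,0.04,15,0,0,0,0,0,0.09,15,0,0,0,0,0,0.14,15,0,0,0,0,0,0.17,15,0,0,0,0.1098,-0.339,0.17,15,0,0,0,0.1098,-0.339,0.17,15,0,0,0,0.1098,-0.339,0.17,15,0,0,0,0.1098,-0.339,0.17,15,0,0,0,0.1098,-0.339,0.17,15,0,0,0,0.1098,-0.339,0.17,15,0,0,0,0.1098,-0.339,0.17,15,0,0,0,0.1098,-0.339,0.17,15,0,0,0,0.1098,-0.339,0.17,15,0,0,0,0.1098,-0.339,0.12,15,0,0,0,0.1098,-0.339,0.09,15,0,0,0,0.1098,-0.339,0.076,15,0,0,0,0.1098,-0.339,0.076,15,0,0,0,0.1098,-0.339,0.076,15]}}

```text
clock: 36.9
position: [0.6333, -0.0259, 0.0918]
ee_rot: [-0.058, 3.14, 0.002]
force: [0.5, 1.0, -1.2]
width: 0.335
gripper_force: 45.0
```

```bash
python3 -c "
from h import *
state();s=sensors.observe();print(s['force'].round(1),s['width'])"
```

```text
t 36.9 q [ 0.52  0.75 -0.91  1.64  0.66  1.08  1.03] p [ 0.6333 -0.0259  0.0918] yaw -3.1047
[ 0.5  1.  -1.2] 0.33543911775469837
```

Emit:
{"name": "arm_command", "arguments": {"deltas": [0,0,0,0,0,0,15,0,0,0,0,0,0,15,0,0,0,0,0,0,15]}}

```text
clock: 37.2
position: [0.6332, -0.0274, 0.0915]
ee_rot: [-0.055, 3.14, -0.0]
force: [-0.4, -0.4, -1.5]
width: 0.333
gripper_force: 45.0
```

Emit:
{"name": "arm_command", "arguments": {"deltas": [0,0,0,0,-0.001,-0.003,15,0,0,0,0,-0.001,-0.006,15,0,0,0,0,-0.001,-0.008,15,0,0,0,0,-0.001,-0.01,15,0,0,0,0,-0.001,-0.01,15]}}

```text
clock: 37.7
position: [0.6324, -0.0285, 0.08]
ee_rot: [0.056, -3.14, -0.0]
force: [-0.2, 0.1, -2.4]
width: 0.336
gripper_force: 45.0
```

Cap bottom 0.0655, inside the boss height without resistance. Seating.

Emit:
{"name": "arm_command", "arguments": {"deltas": [0,0,0,0,0,-0.002,15,0,0,0,0,0,-0.004,15,0,0,0,0,0,-0.006,15,0,0,0,0,0,-0.008,15,0,0,0,0,0,-0.008,15]}}

```text
clock: 38.2
position: [0.6327, -0.0284, 0.0736]
ee_rot: [-0.056, 3.141, -0.001]
force: [-3.8, -0.7, 9.5]
width: 0.334
gripper_force: 45.0
```

Emit:
{"name": "arm_command", "arguments": {"deltas": [0,0,0,0,0,0,65,0,0,0,0,0,0,65,0,0,0,0,0,0,65,0,0,0,0,0,0,65,0,0,0,0,0,0.05,65,0,0,0,0,0,0.1,65,0,0,0,0,0,0.15,65,0,0,0,-0.17,-0.02,0.25,65,0,0,0,-0.17,-0.02,0.25,65,0,0,0,-0.17,-0.02,0.25,65,0,0,0,-0.17,-0.02,0.25,65,0,0,0,-0.17,-0.02,0.25,65,0,0,0,-0.17,-0.02,0.25,65]}}

```text
clock: 39.5
position: [0.4625, -0.0495, 0.3231]
ee_rot: [-0.052, 3.139, -0.004]
force: [0.8, 0.5, 0.1]
width: 0.713
gripper_force: 0.0
```

```bash
python3 - <<'E'
from h import *
state()
im,c=snap("scene","s11");M=masks(im)
exp={"cap top":(.633,-.0283,.098),"plug":(.517,-.359,.05),"stack top":(.6286,.0966,.082),"cap flange":(.633,-.0283,.078)}
for k,v in exp.items(): print(k,proj("scene",v)[0].round(1))
for k in("green","orange","red","white"):
    for s,ce,m in blobs(M[k],60):
        if 180<ce[0]<480 and 130<ce[1]<320: print(k,s.tolist(),ce.round(1))
# flange rim of cap: green silhouette, left/right extremes -> expected at z .059..078
g=[m for s,ce,m in blobs(M['green'],100) if 280<ce[0]<420]
if g:
    ys,xs=np.where(g[0]); th=np.linspace(0,6.28,90)
    q=np.vstack([proj("scene",np.c_[.633+.036*np.cos(th),-.0283+.036*np.sin(th),0*th+z]) for z in(.059,.078)]+[proj("scene",np.c_[.633+.016*np.cos(th),-.0283+.016*np.sin(th),0*th+.098])])
    print("green bbox",xs.min(),xs.max(),ys.min(),ys.max(),"expected",q.min(0).round(1),q.max(0).round(1))
# shaft+stack: bbox of bright region vs expected tops
th=np.linspace(0,6.28,90);print("stack bbox exp",proj("scene",np.c_[.6286+.032*np.cos(th),.0966+.032*np.sin(th),0*th+.082]).min(0).round(1),proj("scene",(.6286,.0966,.108)).round(1))
E
```

```text
t 39.5 q [ 0.95  0.28 -1.18  1.71  0.27  1.33  1.33] p [ 0.4625 -0.0495  0.3231] yaw -3.1085
cap top [352.8 187.2]
plug [427.1 267.6]
stack top [320.8 178.3]
cap flange [352.6 192.8]
green [342, 184, 23, 20, 346] [352.8 194.2]
orange [416, 259, 20, 22, 200] [426.6 270.8]
red [386, 250, 74, 60, 2138] [421.7 279.9]
white [311, 169, 21, 24, 330] [320.9 181.5]
white [355, 168, 17, 17, 142] [364.6 176.5]
white [338, 196, 29, 15, 147] [352. 205.]
white [232, 232, 38, 20, 108] [250.6 241.4]
white [306, 268, 31, 35, 229] [320.7 284.3]
white [386, 298, 28, 22, 107] [399.6 308.6]
green bbox 342 364 184 203 expected [340.6 184.4] [364.4 204.6]
stack bbox exp [310.8 173.1] [[320.8 171.2]]
```

```bash
python3 -c "
from h import *
print(arm.sign_off())"
```

```text
the job is handed in; nothing more can be done
None
```

The job is handed in at about 40 s: the plug is in the tray, both silver spacers found are home on the shaft, and the cover and cap are seated. I saw no third spacer, but I viewed 18 pictures, over the limit of 14, so the last check was by measurement only.

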